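Pop the battery hatch on the bench box

TASK

Press the front edge of the wide battery hatch down to its stop with the fingertips, so that its push-push latch lets go, then draw the hand straight away and let the hatch pop up on its own spring without pushing it shut again. Wait a second or two with the hand clear to see that it stays open. Leave the narrow fuse hatch on the smaller box shut, and do not pick up or push about the battery cells or the other loose things.

Things in the scene. Friction and masses are not known exactly. Their poses are not given: they have to be found in the camera images.
- cell_box: The wider of two grey boxes, with the battery hatch: 118 mm deep (x), 112 mm wide (y), deck 36 mm high, fixed to the worktop, left or right of the fuse box. Origin at the centre of its underside; x points from the front (the hatch's free edge) to the rear. On the rear deck, 42 mm behind the centre, stand two binding posts 18 mm tall.
- cell_hatch_thumb (a point): Where to press the black battery hatch: on its top face, mid-width, 14.5 mm from the free front edge (thumb ridges), 45 mm above the worktop when shut; moves with the hatch. The hatch is 64 mm long, 98 mm wide, lies level and stands 8 mm proud of the deck. Pressing here takes about 4 to 5 N, to a stop 4.7 mm down.
- cell_hatch (a joint): Angle of the battery hatch: 0 shut and latched, positive open (stop 1.25 rad), negative pressed in (stop -0.094). The latch lets go only if pressed to about -0.07 (3.5 mm at the press point) and then released; less, and it stays latched. It then springs up within a second, following the finger, and stays up. Pressed right down again it latches shut.
- fuse_box: The narrower grey instrument box, 118 mm deep by 70 mm wide, otherwise like the battery box and fixed to the worktop. Origin at the centre of its underside.
- fuse_hatch (a joint): Angle of the fuse hatch (64 mm long, 56 mm wide) on the narrower box, same latch and joint meaning; 0 = shut. To be left shut.
- cell_inside: Loose battery cell, 14 mm thick and 50 mm long, lying in the well under the battery hatch; not to be touched.
- spare_cell: Loose spare battery cell, 14 mm thick and 50 mm long, lying on the worktop in front of the boxes; a bystander.
- tape_roll: Loose black tape roll, 55 mm across and 19 mm high; a bystander in front of the boxes.
- marker_blue: Loose marker pen, 116 mm long and 13 mm thick, lying in front of the boxes; a bystander.
- cap_electro: Loose cylindrical capacitor, 22 mm across and 34 mm high, standing behind the boxes; a bystander.
- cell_hatch_hinge (a point): Hinge line of the battery hatch, along its rear edge, mid-width, 49.5 mm behind the press point and 36 mm above the worktop. Fully open, the hatch's free edge stands about 0.10 m above the worktop and leans 0.32 rad short of upright.
- cell_hatch_pin (a joint): The hidden sideways pin of the battery hatch's latch, in metres; moved only by the hatch, nothing to handle: 0 while latched, about +0.012 when the latch has just let go, about -0.015 once the hatch has popped past 0.3 rad, and from there back towards 0 when the hatch is pressed shut again.

How it is judged (in metres and radians):
On the way, in this order (a step that is already met when the one before it is completed fails the run):
1. the fingers press the battery hatch in (value of joint cell_hatch below -0.04 rad and contact force between the fingers and cell_hatch above 0.5 N), for 0.02 s.
2. the battery hatch has popped and stands open by itself for a second, with nothing of the robot touching it (value of joint cell_hatch above 1 rad and contact force between each of the fingers, the arm and cell_hatch below 0.05 N), for 1 s.
At the end, for the whole second after the job is handed in: The battery hatch stands open by itself, more than 1.0 rad and at rest; the fuse hatch is shut (within 0.03 rad); the cell under the battery hatch still lies in its cradle (within 12 mm) (value of joint cell_hatch above 1 rad and velocity of joint cell_hatch between -0.1 and 0.1 rad/s and value of joint fuse_hatch between -0.03 and 0.03 rad and distance of cell_inside from where it was at the start of the episode below 0.012 m); the robot touches nothing.
It fails at once if the battery hatch is pressed shut again after it has popped (value of joint cell_hatch_pin below -0.005 m and value of joint cell_hatch below 0.06 rad).
It fails at once if the fuse hatch is pressed in or opened (value of joint fuse_hatch below -0.05 rad or value of joint fuse_hatch above 0.05 rad).
It fails at once if the cell under the hatch is taken or pushed out of its cradle (distance of cell_inside from where it was at the start of the episode above 0.012 m).
It fails at once if a loose bystander is lifted or pushed more than 20 mm (distance of any of spare_cell, tape_roll, marker_blue, cap_electro from where it was at the start of the episode above 0.02 m).
It also fails if it takes over 32 s, if anything falls off the work surface, if the arm or the gripper's body presses on something with over 40 N, if the wrist force passes 120 N, or if a joint passes its speed limit or range.

ROBOT

A 7-joint arm with a two-finger parallel gripper is mounted at the origin on a cart in front of the work surface, level with it; the furniture and walls round the work are solid. World frame = base frame: x ahead of the robot, y to its left, z up, the work surface at z = 0. Lengths are in mm, angles in rad, forces in N, time in s.
With the tool pointing down it reaches from about 350 to 900 mm from the base axis. Payload 7.2 kg.
Tool frame: the origin (TCP) lies on the front face of the gripper's body, between the roots of the fingers; the fingertips stand 73 mm ahead of it and the grasp point (between the pads) lies 54 mm ahead of it; z points along the fingers, y is the direction in which the jaws open and shut (so a half turn about z gives the same grasp; the last joint's range is limited). The gripper opens to 85 mm and grips with 20 to 120 N. Pads are 22 mm wide; open, the fingers measure 114 mm over their backs; the gripper's body (76 mm by 85 mm) begins 54 mm behind the grasp point. The pads swing forward as they close: fully open they stand 13 mm farther back than shut.
Start: joints at [-1.239, 0.411, -0.013, 1.596, 0.006, 1.134, -0.082], TCP at [243.28, 575.709, 303.897] pointing down, gripper open.
Joint ranges: [-2.95, 2.95], [-0.29, 1.99], [-1.47, 1.44], [0.14, 2.54], [-1.03, 4.17], [0.13, 1.85], [-2.86, 2.86]. Speed limits (rad/s): [2.39, 2.39, 3.01, 3.01, 3.14, 3.14, 3.14].

INTERFACE

Orientations are given as [roll, pitch, yaw] about the fixed x, y, z axes, in that order (R = Rz(yaw) Ry(pitch) Rx(roll)).
In Python, from bench import r gives the robot as it stands.
- The arm moves only by the tool move_arm, never from a script. Its argument "series" is a list of rows, each an object of numbers: "rx", "ry", "rz": the turn, a rotation vector about the tool's x, y, z in degrees; "tx", "ty", "tz": the shift along the tool's x, y, z in m; "claw": the gripper command: -1 is fully open, 1 is shut, values between are in proportion. A call has 1 to 8 rows; each row shifts and turns the commanded pose from where the row before left it, along the tool's axes as they then stand; what a row does not reach is not made up. A row lasts 1/8 s, in which the tool goes at most 62.5 mm and 10.7 degrees, less where a joint would pass 70% of its speed; a pose out of reach is approached as far as the arm can. A call is refused whole if a number of a shift passes 0.0625 or a number of a turn 10.7, either way. A call with a gripper value outside its range is refused whole. The fingers move at their own pace and stop on an object; "force" is the grip in N (left out, the last holds). Time passes only in rows, so rows that do not move let the fingers close. It gives the time, the measured TCP pose, the force and the opening at its end, in the units of the state.
- r.read_state(): the state, without advancing time (a new reading comes with each control period).
- r.read_camera(name): name is "scene" or "top" or "wrist"; returns (picture, depth): 480x640x3 uint8, blue, green, red; 480x640 float32, mm along the optical axis (not along the pixel's ray), 0 where there is no reading.
- r.camera_model(name): a dict with "intrinsics" (3x3 intrinsics, pixels), "k1" (the pictures are not rectified: a ray, as slopes to the right and down, at radius r is drawn at 1 + k1 r^2 times it, then the intrinsics apply), "R" (3x3) and "t" (3): a world point X has camera coordinates R X + t; the wrist camera has in their place "tool_from_camera" (4x4, takes a point from camera to tool coordinates, whose origin is the TCP and whose axes are the flange's). Camera axes: x right, y down, z forward; pixel columns grow to the right and rows downward; lengths in mm; the calibration is good to about 2 mm. A picture is of the moment at which its call begins: read the wrist's pose just before it. camera_model takes no time and is no camera call.
- r.finish_job(): hands the job in, once; it reports no verdict.
The state is a dict: "t": time; "qpos": joint angles; "joint_velocities": joint speeds; "joint_efforts": joint torques, N m; "position": TCP position; "eef_rot": TCP orientation; "ft_force": force on the tool from outside, world axes, zero at the start; "torque": the same for the moment, N m; "opening": finger opening in mm.
Only numpy, scipy, OpenCV 4.12 (cv2) and the standard library are available. Lean on these libraries where they do the work, as an engineer would, in place of code of your own. Each camera call takes 0.05 s, during which the arm holds its last target.

## Working session

There is one attempt and no reset: what is moved stays moved. The work goes in short steps, Python scripts to look and compute and a tool call to move; the robot and the scene stay as the last step left them, time stands still between calls to the robot, and variables do not carry over. Pictures are saved under pics/ and viewed, and the job is handed in when it is done.

Besides the shell and the picture viewer there is one more tool, called by a JSON object that holds its "op" and its "data". move_arm: Moves the arm, as the interface text tells. Its arguments: {"type":"object","properties":{"series":{"type":"array","items":{"type":"object","properties":{"rx":{"type":"number"},"ry":{"type":"number"},"rz":{"type":"number"},"tx":{"type":"number"},"ty":{"type":"number"},"tz":{"type":"number"},"claw":{"type":"number"}}}},"force":{"type":"number"}},"required":["series"]}

```bash
mkdir -p pics; ls; python3 - <<'E'
from bench import r
import cv2,numpy as np
s=r.read_state();print({k:np.round(v,3).tolist() for k,v in s.items()})
for n in("scene","top"):
    p,d=r.read_camera(n);cv2.imwrite(f"pics/{n}0.png",p);np.save(f"{n}0.npy",d)
    m=r.camera_model(n);print(n,{k:np.round(v,3).tolist() for k,v in m.items()})
E
```

```text
pics
{'t': 0.0, 'qpos': [-1.239, 0.412, -0.013, 1.597, 0.006, 1.134, -0.082], 'joint_velocities': [0.001, 0.001, -0.001, -0.001, 0.0, 0.001, -0.0], 'joint_efforts': [0.001, -60.063, 0.683, -29.941, 0.014, 0.011, 0.0], 'position': [243.149, 575.344, 303.034], 'eef_rot': [-3.14, 0.0, 2.742], 'ft_force': [0.515, -0.102, -0.697], 'torque': [0.071, -0.018, 0.029], 'opening': 85.129}
scene {'intrinsics': [[496.017, 0.0, 313.979], [0.0, 496.017, 241.199], [0.0, 0.0, 1.0]], 'k1': -0.082, 'R': [[0.78, -0.625, -0.018], [-0.424, -0.509, -0.749], [0.459, 0.592, -0.662]], 't': [-400.428, 281.485, 695.697]}
top {'intrinsics': [[601.9, 0.0, 326.376], [0.0, 601.9, 245.629], [0.0, 0.0, 1.0]], 'k1': -0.032, 'R': [[0.091, -0.996, -0.002], [-0.971, -0.088, -0.224], [0.223, 0.023, -0.975]], 't': [5.86, 557.79, 1094.431]}
```

View pics/scene0.png

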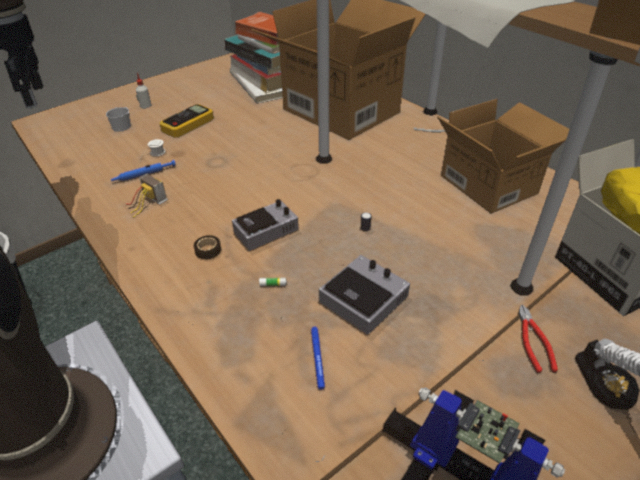

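View pics/top0.png

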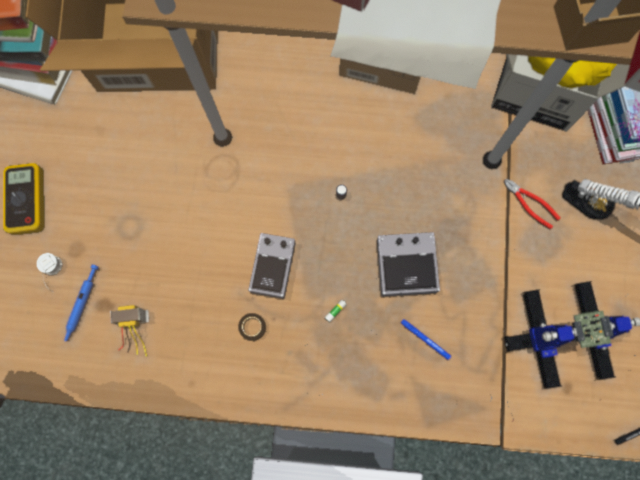

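The wide battery box is at about (409,265) in the top view, with its free edge towards the robot (lower). The fuse box is at (272,266), and the marker, cell and tape roll lie in front. Next I'll measure the hatch.

```bash
cat > h.py <<'E'
import numpy as np,cv2
def world(m,u,v,d):
    K=m["intrinsics"];k=float(m["k1"])
    p=cv2.undistortPoints(np.stack([u,v],-1).reshape(-1,1,2).astype(float),np.array(K),np.array([k,0,0,0.])).reshape(-1,2)
    c=np.c_[p,np.ones(len(p))]*np.asarray(d).reshape(-1,1)
    return (c-np.array(m["t"]))@np.array(m["R"])
E
python3 - <<'E'
from bench import r
import cv2,numpy as np
from h import world
m=r.camera_model("top");p=cv2.imread("pics/top0.png");d=np.load("top0.npy")
cv2.imwrite("pics/crop.png",cv2.resize(p[220:320,230:460],None,fx=3.4,fy=3.4,interpolation=cv2.INTER_CUBIC))
v,u=np.mgrid[0:480,0:640]
W=world(m,u.ravel(),v.ravel(),d.ravel()).reshape(480,640,3)
g=p.max(2)
for nm,(x0,x1,y0,y1) in dict(wide=(370,450,225,305),nar=(245,305,228,305)).items():
    sub=np.zeros((480,640),bool);sub[y0:y1,x0:x1]=1
    for lab,mk in(("box",sub&(W[...,2]>22)&(W[...,2]<50)),("black",sub&(g<60)&(W[...,2]>38)&(W[...,2]<50))):
        P=W[mk];print(nm,lab,len(P),np.percentile(P[:,2],[5,50,95]).round(1))
        (c,sz,a)=cv2.minAreaRect(P[:,:2].astype(np.float32));print(np.round(c,1),np.round(sz,1),round(a,2),np.round(cv2.boxPoints((c,sz,a)),0).tolist())
print("table",np.median(W[200:230,250:320,2]))
E
```

```text
wide box 3292 [32.1 39.9 46.9]
[ 542.3 -105.8] [119.3 112.4] 8.72 [[475.0, -59.0], [492.0, -170.0], [610.0, -152.0], [593.0, -41.0]]
wide black 1154 [40.4 44.  47.6]
[ 536.  -105.3] [91.1 95.6] 8.86 [[484.0, -65.0], [498.0, -159.0], [588.0, -145.0], [574.0, -51.0]]
nar box 2046 [31.9 39.2 47. ]
[515.  160.8] [ 71.1 118.8] 85.14 [[453.0, 130.0], [571.0, 120.0], [577.0, 191.0], [459.0, 201.0]]Traceback (most recent call last):
  File "<stdin>", line 12, in <module>
    return _quantile_unchecked(
        a, q, axis, out, overwrite_input, method, keepdims, weights)
    return _ureduce(a,
                    func=_quantile_ureduce_func,
    ...<5 lines>...
                    overwrite_input=overwrite_input,
                    method=method)
    r = func(a, **kwargs)
    result = _quantile(arr,
                       quantiles=q,
    ...<2 lines>...
                       out=out,
                       weights=wgt)
    slices_having_nans = np.isnan(arr[-1, ...])
                                  ~~~^^^^^^^^^
IndexError: index -1 is out of bounds for axis 0 with size 0
```

View pics/crop.png

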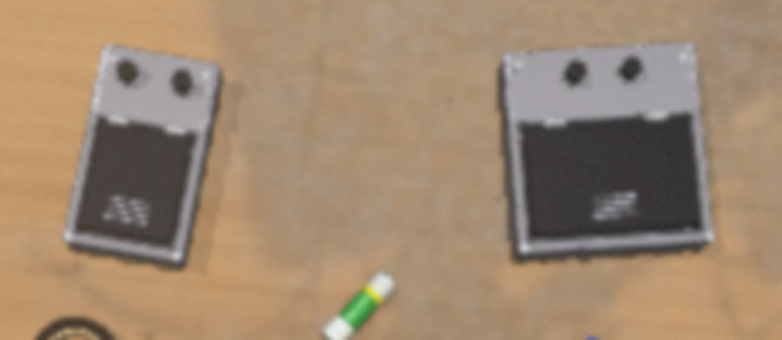

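```bash
python3 - <<'E'
from bench import r
import cv2,numpy as np
m=r.camera_model("top");K=np.array(m["intrinsics"]);R=np.array(m["R"]);t=np.array(m["t"])
C=-R.T@t
for n,(x,y) in dict(ridge=(615,207),RL=(518,122),RR=(692,112),FL=(525,240),FR=(706,234)).items():
    p=cv2.undistortPoints(np.array([[[230+x/3.4-.35,220+y/3.4-.35]]]),K,np.array([float(m["k1"]),0,0,0])).ravel()
    w=R.T@np.array([*p,1]);z=45
    print(n,np.round(C+w*(z-C[2])/w[2],1))
a=np.radians(8.75);e=np.array([np.cos(a),np.sin(a)]);c=np.array([542.3,-105.8])
print("cam ctr",np.round(C),"front box edge",c-59*e)
print(np.round(r.camera_model("wrist")["tool_from_camera"],2).tolist())
E
```

```text
ridge [ 505.  -111.3   45. ]
RL [549.2 -52.9  45. ]
RR [ 564. -152.   45.]
FL [481.5 -61.7  45. ]
FR [ 494.1 -163.5   45. ]
cam ctr [ 297.   30. 1191.] front box edge [ 483.98667088 -114.77527979]
[[-0.0, -0.97, -0.26, 66.09], [1.0, -0.0, -0.0, -0.35], [0.0, -0.26, 0.97, -69.89], [0.0, 0.0, 0.0, 1.0]]
```

{"op": "move_arm", "data": {"series": [{"rz": -10.5, "claw": 1}, {"rz": -10.5, "claw": 1}, {"rz": -10.5, "claw": 1}, {"claw": 1}]}}

```text
$.series[0]: bad value
```

{"op": "move_arm", "data": {"series": [{"tx": 0, "ty": 0, "tz": 0, "rx": 0, "ry": 0, "rz": -10.5, "claw": 1}, {"tx": 0, "ty": 0, "tz": 0, "rx": 0, "ry": 0, "rz": -10.5, "claw": 1}, {"tx": 0, "ty": 0, "tz": 0, "rx": 0, "ry": 0, "rz": -10.5, "claw": 1}, {"tx": 0, "ty": 0, "tz": 0, "rx": 0, "ry": 0, "rz": 0, "claw": 1}]}}

```text
t: 0.6
position: [243.4, 575.5, 303.4]
eef_rot: [-3.141, -0.001, -2.993]
ft_force: [0.1, -0.3, 0.3]
opening: 12.5
```

{"op": "move_arm", "data": {"series": [{"tx": -0.0097, "ty": -0.0448, "tz": 0}, {"tx": -0.0097, "ty": -0.0448, "tz": 0}, {"tx": -0.0097, "ty": -0.0448, "tz": 0}, {"tx": -0.0097, "ty": -0.0448, "tz": 0}, {"tx": -0.0097, "ty": -0.0448, "tz": 0}, {"tx": -0.0097, "ty": -0.0448, "tz": 0}, {"tx": -0.0097, "ty": -0.0448, "tz": 0}, {"tx": -0.0097, "ty": -0.0448, "tz": 0}]}}

```text
$.series[0]: bad value
```

{"op": "move_arm", "data": {"series": [{"tx": -0.0097, "ty": -0.0448, "tz": 0}, {"tx": -0.0097, "ty": -0.0448, "tz": 0}, {"tx": -0.0097, "ty": -0.0448, "tz": 0}, {"tx": -0.0097, "ty": -0.0448, "tz": 0}, {"tx": -0.0097, "ty": -0.0448, "tz": 0}, {"tx": -0.0097, "ty": -0.0448, "tz": 0}, {"tx": -0.0097, "ty": -0.0448, "tz": 0}, {"tx": -0.0097, "ty": -0.0448, "tz": 0}]}}

```text
$.series[0]: bad value
```

{"op": "move_arm", "data": {"series": [{"tx": -0.0097, "ty": -0.0448, "tz": 0, "rx": 0, "ry": 0, "rz": 0, "claw": 1}, {"tx": -0.0097, "ty": -0.0448, "tz": 0, "rx": 0, "ry": 0, "rz": 0, "claw": 1}, {"tx": -0.0097, "ty": -0.0448, "tz": 0, "rx": 0, "ry": 0, "rz": 0, "claw": 1}, {"tx": -0.0097, "ty": -0.0448, "tz": 0, "rx": 0, "ry": 0, "rz": 0, "claw": 1}, {"tx": -0.0097, "ty": -0.0448, "tz": 0, "rx": 0, "ry": 0, "rz": 0, "claw": 1}, {"tx": -0.0097, "ty": -0.0448, "tz": 0, "rx": 0, "ry": 0, "rz": 0, "claw": 1}, {"tx": -0.0097, "ty": -0.0448, "tz": 0, "rx": 0, "ry": 0, "rz": 0, "claw": 1}, {"tx": -0.0097, "ty": -0.0448, "tz": 0, "rx": 0, "ry": 0, "rz": 0, "claw": 1}]}}

```text
t: 1.6
position: [373.9, 231.4, 304.0]
eef_rot: [3.141, 0.0, -2.997]
ft_force: [0.8, -0.8, 0.4]
opening: 0.0
```

{"op": "move_arm", "data": {"series": [{"tx": -0.0097, "ty": -0.0448, "tz": 0, "rx": 0, "ry": 0, "rz": 0, "claw": 1}, {"tx": -0.0097, "ty": -0.0448, "tz": 0, "rx": 0, "ry": 0, "rz": 0, "claw": 1}, {"tx": -0.0097, "ty": -0.0448, "tz": 0, "rx": 0, "ry": 0, "rz": 0, "claw": 1}, {"tx": -0.0097, "ty": -0.0448, "tz": 0, "rx": 0, "ry": 0, "rz": 0, "claw": 1}, {"tx": -0.0097, "ty": -0.0448, "tz": 0, "rx": 0, "ry": 0, "rz": 0, "claw": 1}, {"tx": -0.0097, "ty": -0.0448, "tz": 0, "rx": 0, "ry": 0, "rz": 0, "claw": 1}, {"tx": -0.0097, "ty": -0.0448, "tz": 0, "rx": 0, "ry": 0, "rz": 0, "claw": 1}, {"tx": 0, "ty": 0, "tz": 0, "rx": 0, "ry": 0, "rz": 0, "claw": 1}]}}

```text
t: 2.6
position: [488.0, -70.5, 303.9]
eef_rot: [-3.14, 0.0, -3.002]
ft_force: [-0.7, 0.6, -1.0]
opening: -0.0
```

{"op": "move_arm", "data": {"series": [{"tx": -0.0092, "ty": -0.0422, "tz": 0, "rx": 0, "ry": 0, "rz": 0, "claw": 1}, {"tx": 0, "ty": 0, "tz": 0.04, "rx": 0, "ry": 0, "rz": 0, "claw": 1}, {"tx": 0, "ty": 0, "tz": 0.04, "rx": 0, "ry": 0, "rz": 0, "claw": 1}, {"tx": 0, "ty": 0, "tz": 0.04, "rx": 0, "ry": 0, "rz": 0, "claw": 1}, {"tx": 0, "ty": 0, "tz": 0.025, "rx": 0, "ry": 0, "rz": 0, "claw": 1}, {"tx": 0, "ty": 0, "tz": 0.015, "rx": 0, "ry": 0, "rz": 0, "claw": 1}, {"tx": 0, "ty": 0, "tz": 0, "rx": 0, "ry": 0, "rz": 0, "claw": 1}]}}

```text
t: 3.48
position: [502.6, -106.8, 143.3]
eef_rot: [3.141, -0.002, -2.993]
ft_force: [0.6, -0.2, -0.1]
opening: -0.1
```

```bash
python3 - <<'E'
from bench import r
import cv2,numpy as np
s=r.read_state();print(s["t"],s["position"],s["eef_rot"],s["ft_force"])
a,_=r.read_camera("wrist");b,_=r.read_camera("top");c,_=r.read_camera("scene")
f=lambda i,x,y:cv2.resize(i[y:y+150,x:x+200],(400,300),interpolation=cv2.INTER_CUBIC)
cv2.imwrite("pics/w1.png",np.vstack([cv2.resize(a,(400,300)),]) if 0 else np.hstack([cv2.resize(a,(400,300)),np.zeros((300,0,3),np.uint8),f(c,270,200)]))
cv2.imwrite("pics/t1.png",f(b,310,190))
E
```

```text
3.475 [ 502.61162066 -106.83050513  143.2997247 ] [ 3.14110693e+00 -1.54608807e-03 -2.99260666e+00] [ 0.55239951 -0.16906888 -0.08850609]
```

View pics/w1.png

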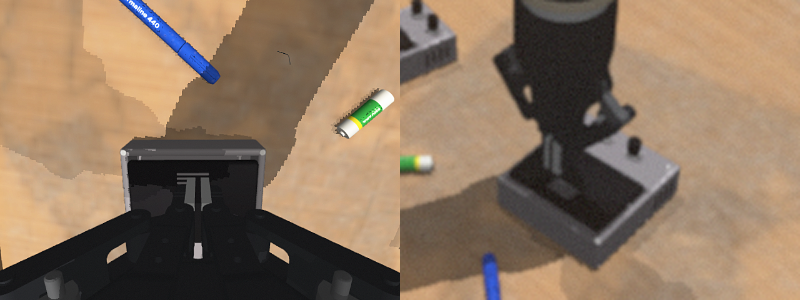

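View pics/t1.png

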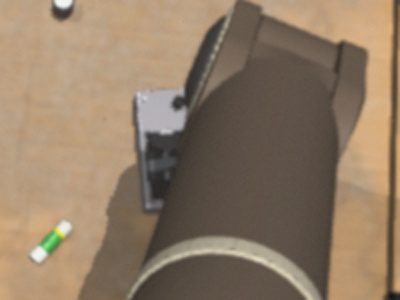

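{"op": "move_arm", "data": {"series": [{"tx": 0, "ty": -0.004, "tz": 0.01, "rx": 0, "ry": 0, "rz": 0, "claw": 1}, {"tx": 0, "ty": 0, "tz": 0.01, "rx": 0, "ry": 0, "rz": 0, "claw": 1}, {"tx": 0, "ty": 0, "tz": 0, "rx": 0, "ry": 0, "rz": 0, "claw": 1}]}}

```text
t: 4.0
position: [502.9, -111.3, 122.9]
eef_rot: [3.141, -0.002, -2.992]
ft_force: [-0.5, -0.5, -0.4]
opening: 0.2
```

{"op": "move_arm", "data": {"series": [{"tx": 0, "ty": 0, "tz": 0.003, "rx": 0, "ry": 0, "rz": 0, "claw": 1}, {"tx": 0, "ty": 0, "tz": 0.002, "rx": 0, "ry": 0, "rz": 0, "claw": 1}, {"tx": 0, "ty": 0, "tz": 0, "rx": 0, "ry": 0, "rz": 0, "claw": 1}]}}

```text
t: 4.38
position: [503.5, -111.3, 118.8]
eef_rot: [3.142, -0.0, -2.992]
ft_force: [0.2, 0.3, 0.2]
opening: 0.1
```

{"op": "move_arm", "data": {"series": [{"tx": 0, "ty": 0, "tz": 0.002, "rx": 0, "ry": 0, "rz": 0, "claw": 1}, {"tx": 0, "ty": 0, "tz": 0, "rx": 0, "ry": 0, "rz": 0, "claw": 1}]}}

```text
t: 4.62
position: [503.7, -111.3, 116.9]
eef_rot: [-3.142, 0.0, -2.992]
ft_force: [0.6, -0.1, 0.6]
opening: -0.1
```

{"op": "move_arm", "data": {"series": [{"tx": 0, "ty": 0, "tz": 0.0015, "rx": 0, "ry": 0, "rz": 0, "claw": 1}, {"tx": 0, "ty": 0, "tz": 0, "rx": 0, "ry": 0, "rz": 0, "claw": 1}]}}

```text
t: 4.88
position: [503.5, -111.3, 115.4]
eef_rot: [3.141, -0.0, -2.992]
ft_force: [-0.9, 0.2, 3.1]
opening: -0.2
```

{"op": "move_arm", "data": {"series": [{"tx": 0, "ty": 0, "tz": 0.0015, "rx": 0, "ry": 0, "rz": 0, "claw": 1}, {"tx": 0, "ty": 0, "tz": 0, "rx": 0, "ry": 0, "rz": 0, "claw": 1}]}}

```text
t: 5.12
position: [503.4, -111.4, 113.8]
eef_rot: [3.142, -0.0, -2.992]
ft_force: [-2.0, -0.2, 3.5]
opening: 0.3
```

{"op": "move_arm", "data": {"series": [{"tx": 0, "ty": 0, "tz": 0.0015, "rx": 0, "ry": 0, "rz": 0, "claw": 1}, {"tx": 0, "ty": 0, "tz": 0, "rx": 0, "ry": 0, "rz": 0, "claw": 1}]}}

```text
t: 5.38
position: [503.3, -111.4, 112.3]
eef_rot: [3.141, -0.001, -2.992]
ft_force: [-2.8, 0.1, 4.1]
opening: 0.2
```

{"op": "move_arm", "data": {"series": [{"tx": 0, "ty": 0, "tz": 0.001, "rx": 0, "ry": 0, "rz": 0, "claw": 1}, {"tx": 0, "ty": 0, "tz": 0, "rx": 0, "ry": 0, "rz": 0, "claw": 1}]}}

```text
t: 5.62
position: [503.3, -111.4, 111.8]
eef_rot: [3.141, -0.0, -2.992]
ft_force: [-3.9, -0.4, 11.2]
opening: 0.3
```

{"op": "move_arm", "data": {"series": [{"tx": 0, "ty": 0, "tz": 0.0005, "rx": 0, "ry": 0, "rz": 0, "claw": 1}, {"tx": 0, "ty": 0, "tz": 0, "rx": 0, "ry": 0, "rz": 0, "claw": 1}]}}

```text
t: 5.88
position: [503.3, -111.5, 111.6]
eef_rot: [3.141, -0.0, -2.992]
ft_force: [-6.3, 0.3, 16.3]
opening: 0.0
```

The stop is reached: the force jumped from 4 N to 16 N. Now I'll withdraw straight up, then back.

{"op": "move_arm", "data": {"series": [{"tx": 0, "ty": 0, "tz": -0.05, "rx": 0, "ry": 0, "rz": 0, "claw": 1}, {"tx": 0, "ty": 0, "tz": -0.06, "rx": 0, "ry": 0, "rz": 0, "claw": 1}, {"tx": 0, "ty": 0, "tz": -0.06, "rx": 0, "ry": 0, "rz": 0, "claw": 1}, {"tx": 0.02, "ty": 0, "tz": -0.05, "rx": 0, "ry": 0, "rz": 0, "claw": 1}, {"tx": 0.04, "ty": 0, "tz": 0, "rx": 0, "ry": 0, "rz": 0, "claw": 1}, {"tx": 0.02, "ty": 0, "tz": 0, "rx": 0, "ry": 0, "rz": 0, "claw": 1}, {"tx": 0, "ty": 0, "tz": 0, "rx": 0, "ry": 0, "rz": 0, "claw": 1}, {"tx": 0, "ty": 0, "tz": 0, "rx": 0, "ry": 0, "rz": 0, "claw": 1}]}}

```text
t: 6.88
position: [425.3, -122.9, 330.6]
eef_rot: [-3.141, 0.0, -2.991]
ft_force: [1.3, -0.0, 0.1]
opening: -0.0
```

{"op": "move_arm", "data": {"series": [{"tx": 0, "ty": 0, "tz": 0, "rx": 0, "ry": 0, "rz": 0, "claw": 1}, {"tx": 0, "ty": 0, "tz": 0, "rx": 0, "ry": 0, "rz": 0, "claw": 1}, {"tx": 0, "ty": 0, "tz": 0, "rx": 0, "ry": 0, "rz": 0, "claw": 1}, {"tx": 0, "ty": 0, "tz": 0, "rx": 0, "ry": 0, "rz": 0, "claw": 1}, {"tx": 0, "ty": 0, "tz": 0, "rx": 0, "ry": 0, "rz": 0, "claw": 1}, {"tx": 0, "ty": 0, "tz": 0, "rx": 0, "ry": 0, "rz": 0, "claw": 1}, {"tx": 0, "ty": 0, "tz": 0, "rx": 0, "ry": 0, "rz": 0, "claw": 1}, {"tx": 0, "ty": 0, "tz": 0, "rx": 0, "ry": 0, "rz": 0, "claw": 1}]}}

```text
t: 7.88
position: [424.5, -123.3, 330.9]
eef_rot: [3.142, 0.0, -2.992]
ft_force: [-0.4, -0.2, 0.0]
opening: 0.0
```

{"op": "move_arm", "data": {"series": [{"tx": 0, "ty": 0, "tz": 0, "rx": 0, "ry": 0, "rz": 0, "claw": 1}, {"tx": 0, "ty": 0, "tz": 0, "rx": 0, "ry": 0, "rz": 0, "claw": 1}, {"tx": 0, "ty": 0, "tz": 0, "rx": 0, "ry": 0, "rz": 0, "claw": 1}, {"tx": 0, "ty": 0, "tz": 0, "rx": 0, "ry": 0, "rz": 0, "claw": 1}, {"tx": 0, "ty": 0, "tz": 0, "rx": 0, "ry": 0, "rz": 0, "claw": 1}, {"tx": 0, "ty": 0, "tz": 0, "rx": 0, "ry": 0, "rz": 0, "claw": 1}, {"tx": 0, "ty": 0, "tz": 0, "rx": 0, "ry": 0, "rz": 0, "claw": 1}, {"tx": 0, "ty": 0, "tz": 0, "rx": 0, "ry": 0, "rz": 0, "claw": 1}]}}

```text
t: 8.88
position: [424.5, -123.3, 330.9]
eef_rot: [3.142, 0.0, -2.992]
ft_force: [0.4, -0.1, 0.3]
opening: -0.3
```

```bash
python3 - <<'E'
from bench import r
import cv2,numpy as np
a,_=r.read_camera("wrist");c,_=r.read_camera("scene")
s=r.read_state();print(s["t"],s["position"],s["ft_force"])
cv2.imwrite("pics/w2.png",np.hstack([cv2.resize(a,(400,300)),cv2.resize(c[150:390,190:510],(400,300),interpolation=cv2.INTER_CUBIC)]))
E
```

```text
8.975 [ 424.48266762 -123.25864708  330.88180058] [-0.87539404 -0.7262023  -0.62971426]
```

View pics/w2.png

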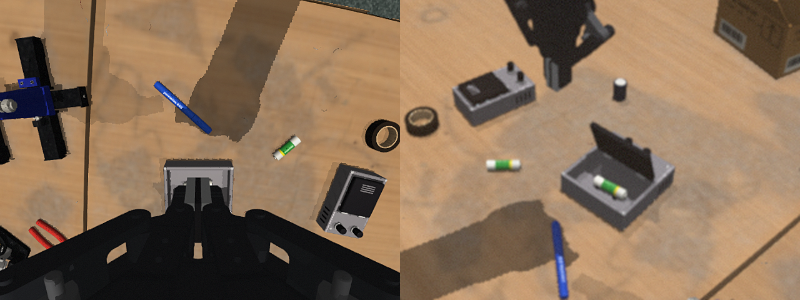

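The right half (scene view) shows the battery hatch standing open at about (620,160) and the cell in its well at (610,187). The fuse hatch is shut, the bystanders look unmoved and the hand is clear.

```bash
python3 -c "
from bench import r
print(r.finish_job())"
```

```text
the job is handed in; nothing more can be done
None
```

The battery hatch popped open on its own spring and stayed open. I pressed it at the thumb ridges with closed fingertips until it hit its stop, about 5 mm down. The force rose from about 4 N to 16 N there. I then drew the hand straight up and back and waited about 2 s with it clear before handing in.

- **Last picture:** the battery hatch was standing open and its cell was lying in the well. The fuse hatch was shut, and the loose things looked unmoved. I checked these by eye only, without measuring the hatch angle or any displacements.
- **Force and time:** the wrist force was back to sensor noise (about 1 N). The job took about 9 s of the 32 s allowed.
- **Refused moves:** three move calls were refused because I left some fields out of the rows. They caused no motion.

No check failed or disagreed. The hand-in gave no verdict.

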